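# Change a tablet tester over to its cone plungers

### The job

Change the tablet tester over from flat to cone: take the key from its holder, push it fully into the switch on the control box and turn it clockwise to the stop to lock the drive off before you touch the clamp, then throw the clamp handle fully back and turn every plunger end for end in its own lane, so that its cone points at the anvils and it lies fully down in its saddles. Then lock the clamp fully again, turn the key back to drive on, and return the key to its holder, fully home. Leave the other things on the bench where they are.

Things in the scene. Friction and masses are not known exactly. Their poses are not given: they have to be found in the camera images.
- tester: tablet tester, fixed: white bed 220 mm (own x) by 450 mm (own y). Origin on the bench under the middle of the lanes, z up. Own -y is OUT: a white load beam (top 105 mm) bears three steel anvil discs, faces at y = -133 mm. The carriage (plate top 34 mm) carries three lanes along y, 60 mm apart in x. Behind (+y) the toggle clamp, cheeks 101 mm high from y = 107 mm, and a grey housing 66 mm high to y = 250
- lane1 (a point): where the middle of plunger 1 lies when seated, on its axis, 72 mm above the bench; lane on the tester's -x side; axes as the tester's. Each lane is two 90 degree V saddles, 14 mm thick, centred at y = -35 and +35 mm, flanks up to 80 mm above the bench. The spigots lie in the Vs, the square grip goes between the saddles (56 mm clear, so 4 mm free at each end)
- lane2 (a point): the same for the middle lane and plunger 2
- lane3 (a point): the same for the lane on the tester's +x side and plunger 3
- plunger1: metal rod 150 mm long, 180 to 290 g, origin at mid-length on its axis. Square aluminium grip in the middle, 30 x 30 mm, 48 mm long; steel spigots 18 mm in diameter on either side. Own +x points along the rod to the cone end (tapers to 4 mm over the last 29 mm); the -x end is a flat disc, 28 mm in diameter, 9 mm thick. Starts with the flat disc towards the anvils. None if absent: lane empty
- plunger2: a like plunger in lane 2, or None if absent
- plunger3: a like plunger in lane 3, or None if absent
- cone1 (a point): tip of plunger 1's cone, 75 mm from its origin
- cone2 (a point): tip of plunger 2's cone
- cone3 (a point): tip of plunger 3's cone
- handle (a joint): toggle clamp handle: 0 = locked (upright, leaning 0.1 rad to the lanes, bar down on the plungers); 1.2 rad = stop, fully open, handle leaning 1.1 rad to the tester's +y. Hinge along the tester's x at x = 0, y = 148, z = 75 mm. Takes 2 to 6 N at the grip, stays where left. The bar (144 mm wide, pads at y = 35, hinged at y = 115, z = 85 mm) then stands upright, top at 175 mm
- handle_grip (a point): point on the handle's axis 105 mm from its hinge, 25 mm below its end: black rubber grip, round, 20 mm in diameter, 80 mm long. Moves with the handle
- control_box: white control box of the tester, 130 x 120 mm, top 76 mm high, fixed. Origin on the bench under the key switch, which is in the middle of its top
- switch_slot (a point): mouth of the key slot, centre of the rotor's top face, 86 mm above the bench. The rotor is a steel block 38 mm square; slot 18.5 mm long (the point's x, turns with the rotor) and 8.5 mm wide, 40 mm deep, straight down
- switch (a joint): key switch rotor: 0 = drive on; grows clockwise seen from above to its stop at 1.4 rad = drive locked off. Friction 0.06 N m, stays where left; the key has about 0.15 rad of play in the slot; at 0 the slot lies along the control box's x
- holder_slot (a point): mouth of the slot in the key holder, centre of its top, 56 mm above the bench. The holder is a small grey block, 56 x 40 mm, on an aluminium foot 90 x 75 mm, fixed; slot 18.5 mm (point's x) by 8.5 mm, 48 mm deep, straight down
- key: switch key, 78 mm long, 60 g, upright in the holder at the start. Origin at its blade's tip, own z up to the bow. Blade 16 mm (own x) by 6 mm (own y), 34 mm long, last 7 mm narrowed to 12 x 3.5; then a round shoulder 28 mm wide, 8 mm thick, which rests on rotor or holder when fully home; at z = 42 to 78 mm the flat black bow, 44 mm (x) by 10 mm (y). Fits either way round
- jar: bystander: amber jar with a lid, 60 mm in diameter, 85 mm high; origin at its underside
- beaker: bystander: glass beaker, 72 mm in diameter, 95 mm high; origin at its underside
- brush: bystander: brush lying flat; origin at its underside
- timer: bystander: white timer, 70 x 55 x 18 mm; origin at its underside
- sample_tray: bystander: clear tray with compartments, 100 x 150 x 25 mm; origin at its underside
- solvent: bystander: white bottle, 70 mm in diameter, 160 mm high; origin at its underside
- dish: bystander: shallow white dish, 80 mm in diameter; origin at its underside

How it is judged:
On the way, in this order (a step that is already met when the one before it is completed fails the run):
1. key fully in the switch and turned to drive locked off (horizontal distance between key and switch_slot below 0.004 m and z of key in the frame of switch_slot below -0.029 m and angle between key's own z axis and vertical below 0.12 rad and value of joint switch above 1.2 rad), for 0.2 s.
2. clamp thrown open (value of joint handle above 1 rad), for 0.2 s.
3. every plunger seated in its own lane, cone towards the anvils (x of plunger1 in the frame of lane1 between -0.006 and 0.006 m and y of plunger1 in the frame of lane1 between -0.007 and 0.007 m and z of plunger1 in the frame of lane1 between -0.005 and 0.005 m and y of cone1 in the frame of lane1 below -0.06 m and linear speed of each of plunger1, plunger2, plunger3 below 0.02 m/s and x of plunger2 in the frame of lane2 between -0.006 and 0.006 m and y of plunger2 in the frame of lane2 between -0.007 and 0.007 m and z of plunger2 in the frame of lane2 between -0.005 and 0.005 m and y of cone2 in the frame of lane2 below -0.06 m and x of plunger3 in the frame of lane3 between -0.006 and 0.006 m and y of plunger3 in the frame of lane3 between -0.007 and 0.007 m and z of plunger3 in the frame of lane3 between -0.005 and 0.005 m and y of cone3 in the frame of lane3 below -0.06 m), for 0.3 s.
4. clamp locked again (value of joint handle below 0.12 rad), for 0.2 s.
5. key turned back to drive on (value of joint switch below 0.2 rad), for 0.2 s.
At the end, for the whole second after the job is handed in: Every plunger present at rest in its own lane (6 mm across, 7 along, 5 in height), cone to the anvils; handle below 0.12 rad; switch below 0.2 rad; key in its holder, 4 mm from the slot's centre, at least 29 of its 34 mm deep, upright within 0.12 rad (all of step 3 and value of joint handle below 0.12 rad and value of joint switch below 0.2 rad and linear speed of key below 0.02 m/s and horizontal distance between key and holder_slot below 0.004 m and z of key in the frame of holder_slot below -0.029 m and angle between key's own z axis and vertical below 0.12 rad); the robot touches nothing.
It fails at once if the clamp is opened while the drive is not locked off (value of joint handle above 0.35 rad and value of joint switch below 1 rad).
It fails at once if a bystander is pushed more than 40 mm (distance of any of jar, beaker, brush, timer, sample_tray, solvent, dish from where it was at the start of the episode above 0.04 m).
Of plunger1, plunger2, plunger3 only 1 to 3 are there at a start; the rules pass over those that are not, and their reading is None.
At some moment in a run one of plunger1, plunger2, plunger3 may be knocked a few centimetres aside while the robot is not near it.
Once in a run the grip may slacken for a moment while it holds something.
It also fails if it takes over 210 s, if anything falls off the work surface, if the arm or the gripper's body presses on something with over 40 N, if the wrist force passes 120 N, or if a joint passes its speed limit or range.

### The arm

A 6-joint arm with a two-finger parallel gripper is mounted at the origin on the work surface. World frame = base frame: x ahead of the robot, y to its left, z up, the work surface at z = 0. Lengths are in m, angles in rad, forces in N, time in s.
With the tool pointing down it reaches from about 0.35 to 0.975 m from the base axis. Payload 7.1 kg.
Tool frame: the origin (TCP) lies midway between the tips of the shut fingers; the grasp point (between the pads) lies 19 mm behind it; z points along the fingers, x is the direction in which the jaws open and shut, and the axes are right-handed (so a half turn about z gives the same grasp; the last joint's range is limited). The gripper opens to 88 mm and grips with 3 to 60 N. Pads are 20 mm wide; open, the fingers measure 115 mm over their backs; the gripper's body (75 mm by 178 mm) begins 61 mm behind the grasp point.
Start: joints at [-1.168, 0.423, 1.63, -0, 1.089, -0.019], TCP at [0.256, -0.57, 0.223] pointing down, gripper open.
Joint ranges: [-3, 3], [-0.9, 2.11], [0.09, 2.58], [-1.31, 4.45], [0.11, 2.69], [-2.54, 2.54]. Speed limits (rad/s): [2.39, 2.39, 3.01, 3.14, 3.14, 3.14].

### API

Orientations are given as a unit quaternion [w, x, y, z].
In Python, from station import move_pose, movel, movej, command_gripper, wait, inverse_kinematics, read_camera, camera_info, MotionError, job_done, get_time, get_joint_pos, get_qvel, get_effort, get_tcp_pos, get_ee_rot, get_ft_force, get_ft_torque, get_grip_width gives the robot as it stands. Calls block until the motion is done:
- move_pose(position, orientation): joint-space move of the TCP to a pose.
- movel(position, frame=None, v=0.15, until_force=None): straight line of the TCP; frame=None keeps the orientation; v is the mean speed in m/s. With until_force (N) it stops when the force on the tool has changed by that much, and returns True; else False.
- movej(angles): joint-space move.
- command_gripper(opening): opening from 0.0 (shut) to 1.0 (fully open); the grip force is fixed at half the most; returns when the fingers have stopped.
- wait(seconds).
- inverse_kinematics(position, orientation): joint angles nearest the present ones, or None.
- read_camera(name): name is "side" or "top" or "wrist"; returns the picture (420x560x3 uint8, red, green, blue); there is no depth.
- camera_info(name): a dict with "intrinsics" (3x3 intrinsics, pixels), "T" (4x4, takes a point from camera to world coordinates); the wrist camera has in their place "tool_from_camera" (4x4, takes a point from camera to tool coordinates, whose origin is the TCP and whose axes are the tool frame's). Camera axes: x right, y up, looking along -z (the intrinsics and any distortion apply to the point x, -y, -z); pixel columns grow to the right and rows downward; lengths in m; the calibration is good to about 2 mm. The wrist camera is an equidistant fisheye: a pixel r from the principal point sees the ray r / f radians off the axis. A picture is of the moment at which its call begins: read the wrist's pose just before it. camera_info takes no time and is no camera call.
A pose or a line that the arm cannot do raises MotionError and nothing moves.
- job_done(): hands the job in, once; it reports no verdict.
Readings, each from a call of its own:
- get_time(): time.
- get_joint_pos(): joint angles.
- get_qvel(): joint speeds.
- get_effort(): joint torques, N m.
- get_tcp_pos(): TCP position.
- get_ee_rot(): TCP orientation.
- get_ft_force(): force on the tool from outside, world axes, zero at the start.
- get_ft_torque(): the same for the moment, N m.
- get_grip_width(): opening from 0.0 (shut) to 1.0 (fully open).
Only numpy, scipy, OpenCV 4.12 (cv2) and the standard library are available. Lean on these libraries where they do the work, as an engineer would, in place of code of your own. Each camera call takes 0.05 s, during which the arm holds its last target.

## Working session

There is one attempt and no reset: what is moved stays moved. The work goes in short steps, each a Python script; the robot and the scene stay as the last script left them, time stands still between calls to the robot, and variables do not carry over. Pictures are saved under pics/ and viewed, and the job is handed in when it is done.

```bash
ls; mkdir -p pics; python3 - <<'E'
from station import *
import cv2,numpy as np
print(get_time())
for n in("side","top","wrist"):
    cv2.imwrite(f"pics/a_{n}.png",read_camera(n)[:,:,::-1])
    i=camera_info(n);print(n,{k:np.round(v,4).tolist() if not isinstance(v,str) else v for k,v in i.items()})
print(get_tcp_pos(),get_ee_rot(),get_ft_force())
E
```

```text
pics
0.0
side {'intrinsics': [[424.8499, 0.0, 281.6122], [0.0, 424.8499, 209.3323], [0.0, 0.0, 1.0]], 'T': [[-0.9672, 0.1884, -0.1705, 0.3745], [-0.2538, -0.7455, 0.6163, 0.7226], [-0.011, 0.6393, 0.7689, 1.0121], [0.0, 0.0, 0.0, 1.0]]}
top {'intrinsics': [[535.6559, 0.0, 275.2071], [0.0, 535.6559, 200.605], [0.0, 0.0, 1.0]], 'T': [[0.0209, 0.9851, -0.1709, 0.3075], [-0.9996, 0.0233, 0.0125, 0.0171], [0.0163, 0.1706, 0.9852, 1.571], [0.0, 0.0, 0.0, 1.0]]}
wrist {'intrinsics': [[325.1923, 0.0, 278.6548], [0.0, 325.1923, 208.6866], [0.0, 0.0, 1.0]], 'tool_from_camera': [[1.0, -0.0001, 0.0005, 0.0002], [0.0001, -0.9582, -0.2861, -0.079], [0.0005, 0.2861, -0.9582, -0.1618], [0.0, 0.0, 0.0, 1.0]]}
[ 0.25573512 -0.56983516  0.2220998 ] [-3.15797652e-04  8.39450815e-01 -5.43435381e-01 -4.65807792e-04] [-0.17165265 -0.87446334  0.69079928]
```

View pics/a_side.png

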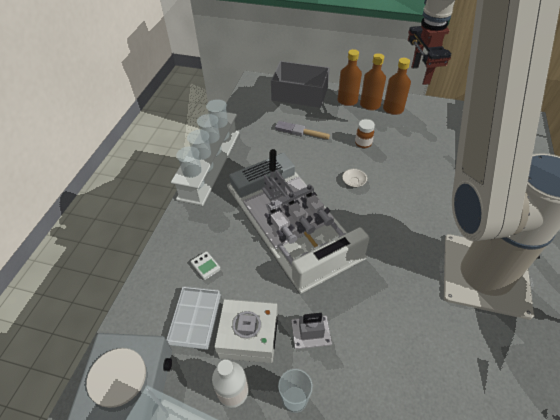

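View pics/a_top.png

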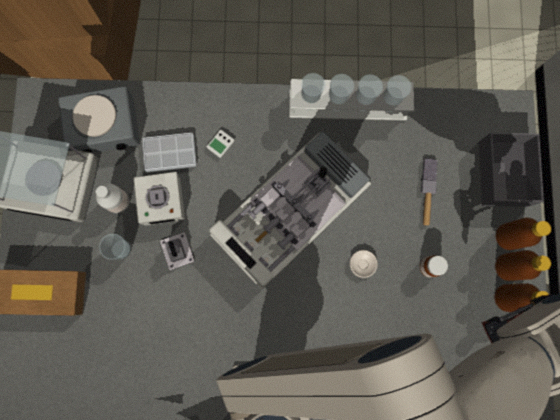

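View pics/a_wrist.png

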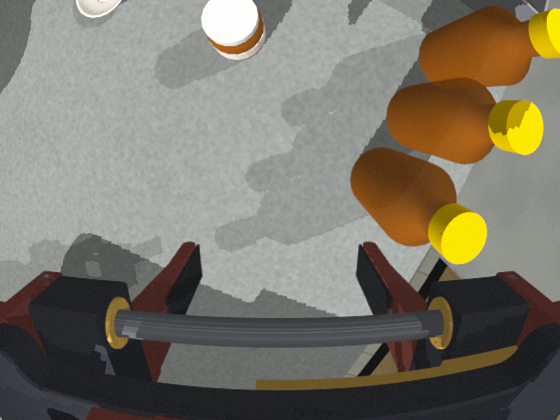

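The side and top pictures show the tester in the middle with its beam at lower left (top about (250,265)), the control box at (158,197), the key holder at (178,248), and the bystanders spread around them. I'll enlarge these next.

```bash
cat > h.py <<'E'
from station import *
import cv2,numpy as np
from scipy.spatial.transform import Rotation as R
def w2p(n,P):
    i=camera_info(n);T=i["T"];K=i["intrinsics"];p=np.linalg.inv(T)@np.r_[P,1]
    return np.array([K[0][2]+K[0][0]*p[0]/-p[2],K[1][2]+K[1][1]*-p[1]/-p[2]])
def p2w(n,u,v,z):
    i=camera_info(n);T=np.array(i["T"]);K=i["intrinsics"]
    d=T[:3,:3]@np.array([(u-K[0][2])/K[0][0],-(v-K[1][2])/K[1][1],-1]);o=T[:3,3]
    return o+d*(z-o[2])/d[2]
def crop(src,x0,y0,x1,y1,s,out):
    im=cv2.imread(src) if isinstance(src,str) else src[:,:,::-1]
    c=cv2.resize(im[y0:y1,x0:x1],None,fx=s,fy=s,interpolation=cv2.INTER_CUBIC)
    cv2.imwrite(out,c)
E
python3 - <<'E'
from h import *
crop("pics/a_top.png",205,130,375,290,4.7,"pics/a1.png")
crop("pics/a_top.png",125,160,225,280,5,"pics/a2.png")
crop("pics/a_side.png",220,140,380,290,4,"pics/a3.png")
E
```

```text
(no output)
```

View pics/a1.png

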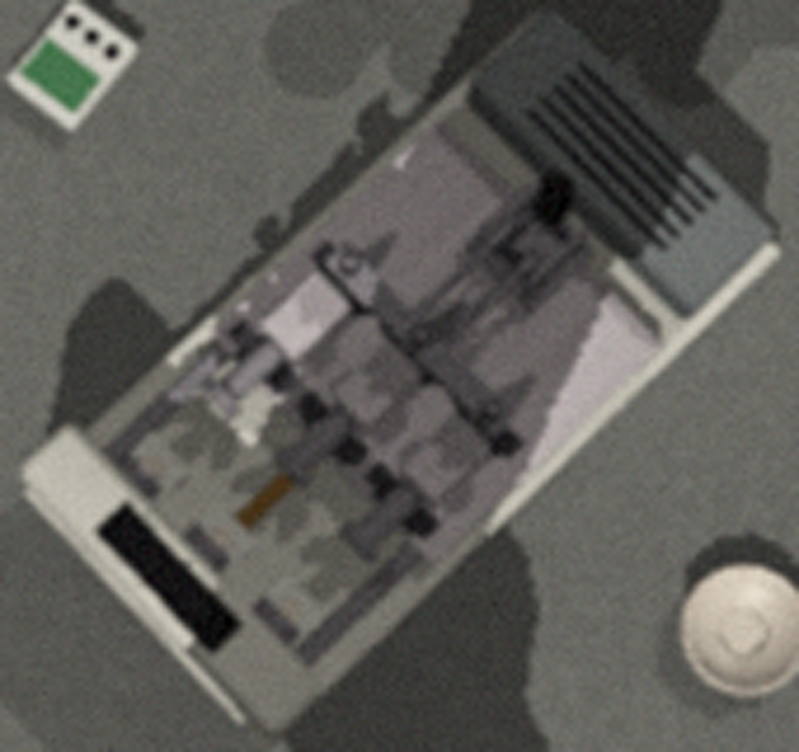

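View pics/a2.png

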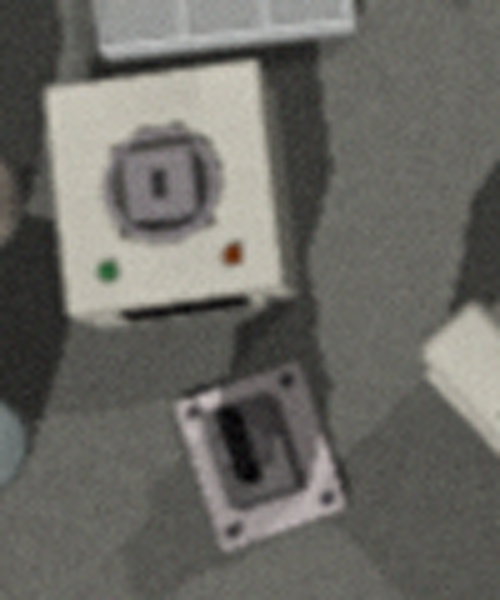

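View pics/a3.png

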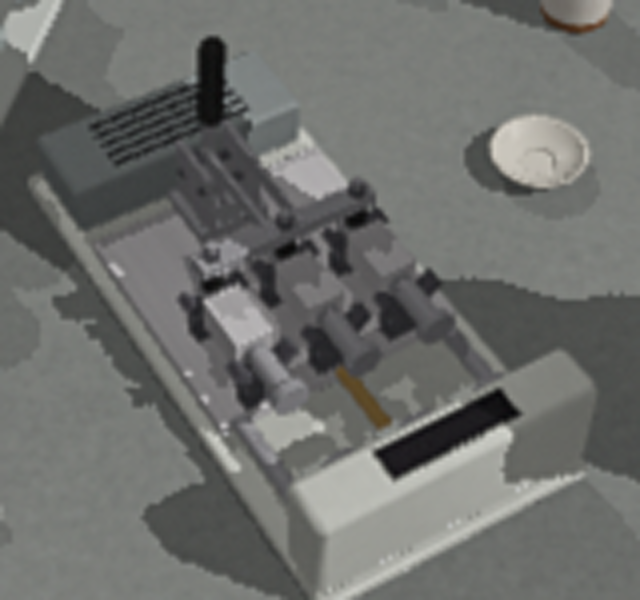

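The enlargement shows all three plungers with their discs towards the beam. The rotor is at crop (158,182) and the key bow at (238,443). Next I'll get rough poses and look from the wrist.

```bash
python3 - <<'E'
from h import *
def c1(x,y,z): return p2w("top",x/4.7+205,y/4.7+130,z).round(3)
def c2(x,y,z): return p2w("top",x/5+125,y/5+160,z).round(3)
print("bow",c2(238,443,.1),c2(228,408,.1),c2(250,478,.1))
print("rotor",c2(158,182,.086))
print("box corners",c2(46,90,.076),c2(258,62,.076),c2(284,290,.076),c2(70,312,.076))
print("foot",c2(178,402,.005),c2(298,366,.005),c2(344,506,.005),c2(226,550,.005))
print("beam",c1(22,475,.1),c1(285,725,.1))
print("housing",c1(545,15,.066),c1(778,240,.066))
print("grip top",c1(555,190,.2))
for u,v in((240,360),(318,445),(395,510)): print("pl",c1(u,v,.072))
for n,u,v in(("jar",435,265),("beaker",114,246),("solvent",112,200),("dish",363,264),("timer",221,142),("brush",429,190),("tray",169,152)): print(n,p2w("top",u,v,.05).round(3))
E
```

```text
bow [0.423 0.276 0.1  ] [0.442 0.283 0.1  ] [0.404 0.269 0.1  ]
rotor [0.569 0.331 0.086]
box corners [0.623 0.4   0.076] [0.642 0.281 0.076] [0.511 0.259 0.076] [0.496 0.378 0.076]
foot [0.453 0.329 0.005] [0.476 0.26  0.005] [0.395 0.23  0.005] [0.368 0.297 0.005]
beam [0.473 0.177 0.1  ] [0.332 0.02  0.1  ]
housing [ 0.771 -0.131  0.066] [ 0.632 -0.275  0.066]
grip top [ 0.629 -0.124  0.2  ]
pl [0.549 0.052 0.072]
pl [0.499 0.004 0.072]
pl [ 0.461 -0.043  0.072]
jar [ 0.397 -0.459  0.05 ]
beaker [0.43  0.451 0.05 ]
solvent [0.562 0.466 0.05 ]
dish [ 0.395 -0.255  0.05 ]
timer [0.742 0.16  0.05 ]
brush [ 0.613 -0.448  0.05 ]
tray [0.708 0.311 0.05 ]
```

```bash
cat >> h.py <<'E'
def q(a):  # tool down, tool x at yaw a (deg)
    r=(R.from_euler('z',a,degrees=True)*R.from_euler('x',180,degrees=True)).as_quat()
    return np.array([r[3],r[0],r[1],r[2]])
def shot(name):
    p=np.array(get_tcp_pos());e=np.array(get_ee_rot());im=read_camera("wrist")
    cv2.imwrite(f"pics/{name}.png",im[:,:,::-1]);np.savez(f"pics/{name}.npz",p=p,e=e)
    print(name,p.round(4),e.round(4),"t",round(get_time(),2));return im
I_=camera_info("wrist");KW=np.array(I_["intrinsics"]);TC=np.array(I_["tool_from_camera"])
def pose(name):
    d=np.load(f"pics/{name}.npz");T=np.eye(4);e=d["e"];T[:3,:3]=R.from_quat([e[1],e[2],e[3],e[0]]).as_matrix();T[:3,3]=d["p"];return T@TC
def wr(name,u,v,z):
    T=pose(name);dx=(u-KW[0,2])/KW[0,0];dy=(v-KW[1,2])/KW[1,1];t=np.hypot(dx,dy)
    s=np.sin(t)/t if t>1e-9 else 1
    d=T[:3,:3]@np.array([dx*s,-dy*s,-np.cos(t)]);o=T[:3,3]
    return o+d*(z-o[2])/d[2]
def wp(name,P):
    T=pose(name);p=np.linalg.inv(T)@np.r_[P,1];x,y,z=p[0],-p[1],-p[2]
    r=np.hypot(x,y);t=np.arctan2(r,z);return np.array([KW[0,2]+KW[0,0]*t*x/r,KW[1,2]+KW[1,1]*t*y/r])
E
python3 - <<'E'
from h import *
print(inverse_kinematics([.60,.32,.36],q(105)),inverse_kinematics([.6,0.02,.4],q(45)))
move_pose([.62,.0,.40],q(45)); print(get_joint_pos());shot("w1")
move_pose([.60,.32,.34],q(105)); print(get_joint_pos());shot("w2")
E
```

```text
[ 4.72456433e-01  3.94699894e-01  1.35501942e+00 -4.44089210e-16
  1.39187334e+00 -1.36013928e+00] [ 1.34973735e-02  2.37780018e-01  1.48498306e+00 -4.44089210e-16
  1.41882958e+00 -7.71900790e-01]
[-2.04833591e-02  2.71442247e-01  1.44185723e+00 -1.71964189e-04
  1.42887962e+00 -8.04501233e-01]
w1 [ 0.6199 -0.0008  0.3997] [-0.000e+00  9.241e-01  3.821e-01 -3.000e-04] t 2.68
[ 4.70969106e-01  4.06586267e-01  1.38008574e+00 -4.63730809e-04
  1.35446466e+00 -1.35965976e+00]
w2 [0.6005 0.319  0.3404] [3.000e-04 6.095e-01 7.928e-01 1.000e-04] t 3.97
```

View pics/w1.png

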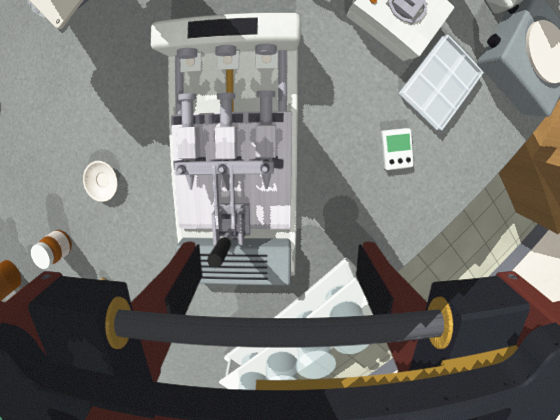

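View pics/w2.png

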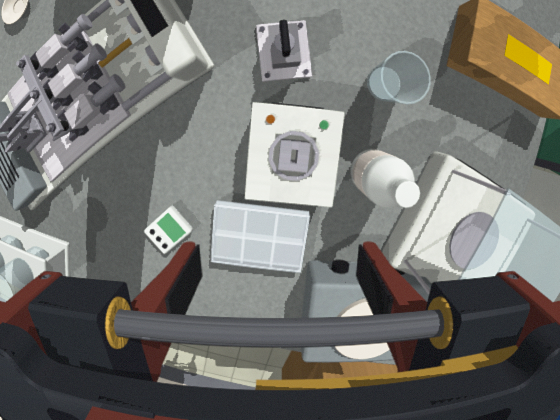

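```bash
python3 - <<'E'
from h import *
crop("pics/w1.png",150,5,310,165,5,"pics/w1a.png")
crop("pics/w1.png",150,150,310,290,5,"pics/w1b.png")
crop("pics/w2.png",235,95,355,215,5,"pics/w2a.png")
crop("pics/w2.png",245,10,325,90,7,"pics/w2b.png")
E
```

```text
(no output)
```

View pics/w1a.png

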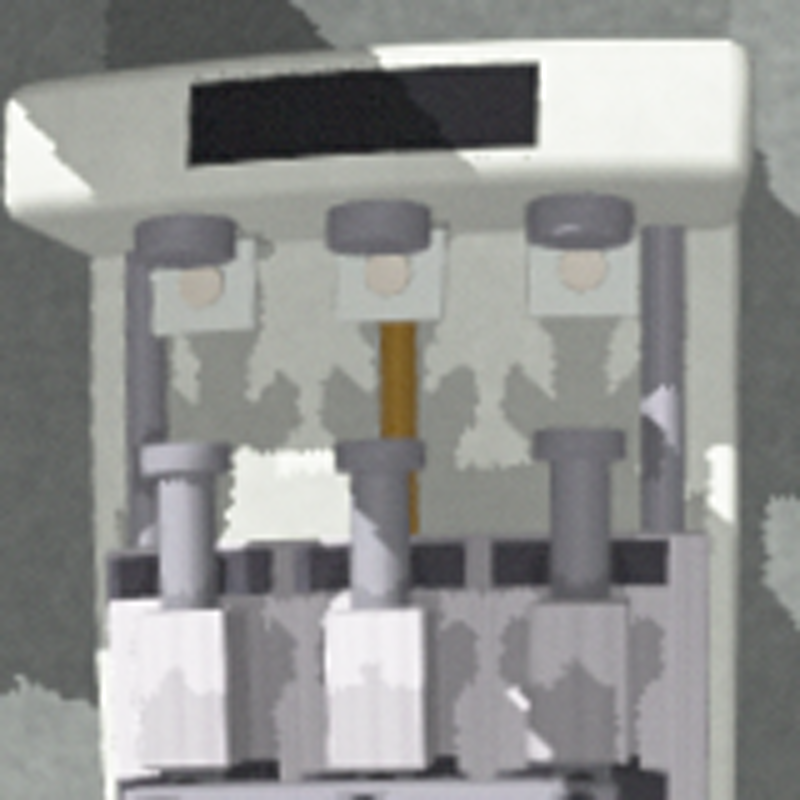

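View pics/w1b.png

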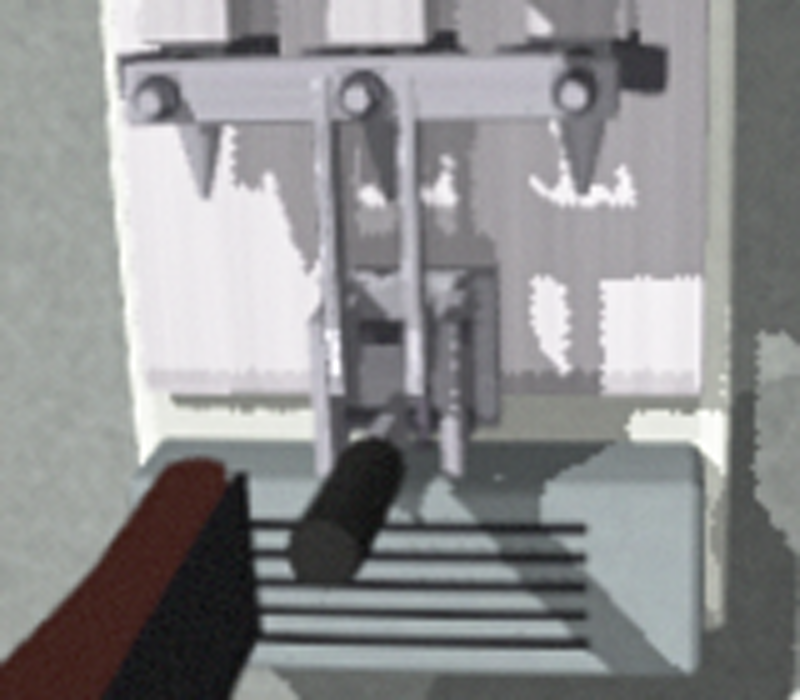

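View pics/w2a.png

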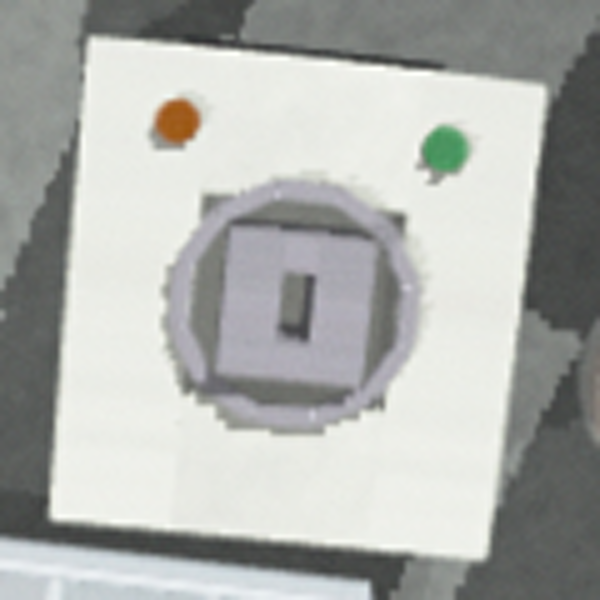

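View pics/w2b.png

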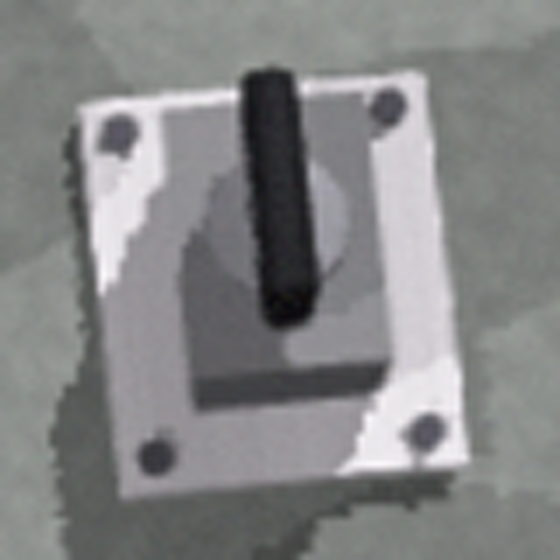

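```bash
python3 - <<'E'
from h import *
A=lambda x,y,z:wr("w2",x/5+235-.4,y/5+95-.4,z)
B=lambda x,y,z:wr("w2",x/7+245-.43,y/7+10-.43,z)
C=[A(x,y,.086) for x,y in((228,224),(378,238),(362,387),(215,374))]
print("rotor",np.mean(C,0).round(4),[c[:2].round(4).tolist() for c in C])
print("slot",A(297,306,.086).round(4))
X=[A(*p,.076) for p in((88,36),(548,88),(488,557),(50,520))];print("box",np.mean(X,0).round(4))
ang=lambda a,b:np.degrees(np.arctan2(*(b-a)[[1,0]]))
print("rot yaw",ang(C[3],C[0]),ang(C[2],C[1]),ang(C[0],C[1]),ang(C[3],C[2]))
print("box yaw",ang(X[3],X[0]),ang(X[2],X[1]),ang(X[0],X[1]),ang(X[3],X[2]))
print("shoulder",B(278,230,.064).round(4))
F=[B(*p,.005) for p in((118,133),(388,106),(428,432),(157,456))];print("foot",np.mean(F,0).round(4),ang(F[3],F[0]),ang(F[2],F[1]),ang(F[0],F[1])-90,ang(F[3],F[2])-90)
print("bow",B(268,75,.1),B(288,285,.1))
H=[B(*p,.056) for p in((372,92),(386,362),(193,382),)];print("holder top",H, (H[0]+H[2])/2)
E
```

```text
rotor [0.5713 0.3313 0.086 ] [[0.5553, 0.3089], [0.5487, 0.3469], [0.5872, 0.3535], [0.5938, 0.3157]]
slot [0.5712 0.3315 0.086 ]
box [0.5716 0.3317 0.076 ]
rot yaw -169.99768897780547 -170.24274430403028 99.91743442998303 99.94788738158968
box yaw -170.47138290967783 -170.5085408051471 99.0638463849997 99.91251995395211
shoulder [0.4275 0.2806 0.064 ]
foot [0.4253 0.2799 0.005 ] -158.53551199756285 -158.66066290297715 21.27095172752793 20.516131474276364
bow [0.40772935 0.27296025 0.1       ] [0.44495782 0.28640976 0.1       ]
holder top [array([0.39290768, 0.29041352, 0.056     ]), array([0.44615193, 0.3071886 , 0.056     ]), array([0.45981358, 0.2724448 , 0.056     ])] [0.42636063 0.28142916 0.056     ]
```

Measured: rotor centre about (0.571, 0.331) at yaw 9.8°; key about (0.426, 0.280) at yaw 21°. I'll grasp the key now.

```bash
python3 - <<'E'
from h import *
k=[.4264,.2800]
move_pose(k+[.18],q(111)); print(get_joint_pos().round(3))
shot("w3")
movel(k+[.085],v=.15)
print(movel(k+[.0705],v=.04,until_force=10),get_tcp_pos())
command_gripper(0.0); print("w",get_grip_width()*88,get_ft_force(),get_time())
crop(read_camera("side"),230,270,370,400,5,"pics/s3.png")
E
```

```text
[ 0.557  0.314  1.913 -0.     0.912 -1.38 ]
w3 [0.4284 0.2806 0.1812] [7.000e-04 5.668e-01 8.239e-01 1.400e-03] t 4.97
False [0.42628732 0.27994466 0.07035717]
w 9.84508826053287 [ 0.19316613 -0.4176495  -0.61479765] 7.4333
```

View pics/s3.png

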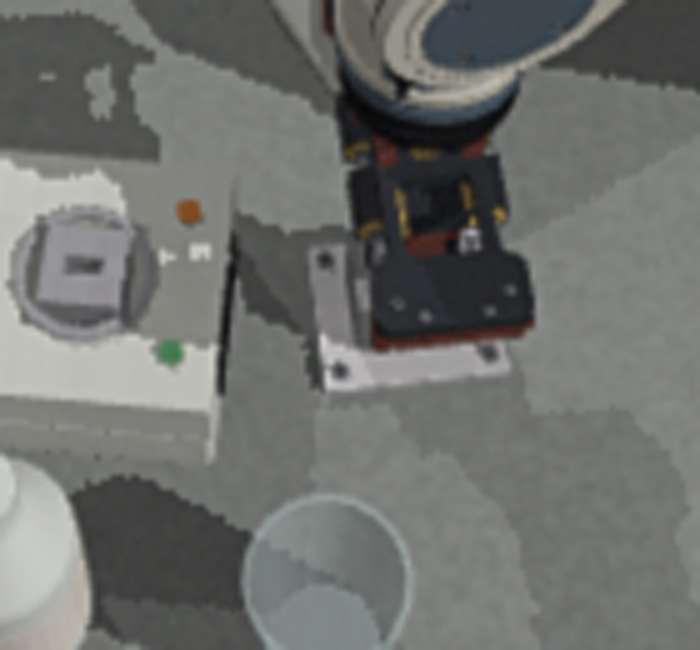

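View pics/w3.png

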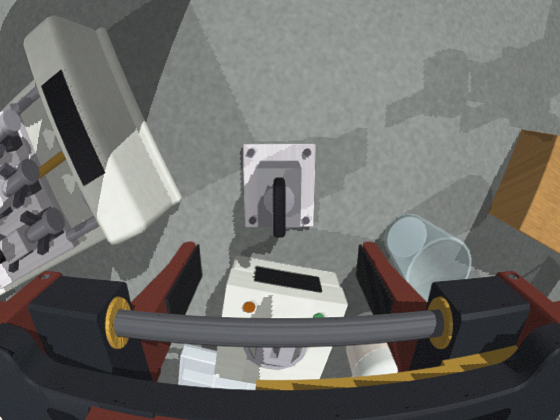

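Grip width is 9.85 mm, so the fingers hold the bow. In the hover view the key sits on the finger centreline (column 279). I'll lift it and insert it into the switch.

```bash
python3 - <<'E'
from h import *
k=[.4264,.2800]; s=[.5713,.3314]
movel(k+[.17],v=.15); print("w",get_grip_width()*88,get_ft_force().round(2))
move_pose(s+[.17],q(99.8)); print(get_joint_pos().round(3),get_tcp_pos())
wait(.2); f0=get_ft_force();print(f0)
movel(s+[.14],v=.1)
r=movel(s+[.1005],v=.03,until_force=6); print(r,get_tcp_pos().round(4),(get_ft_force()-f0).round(2),get_grip_width()*88,get_time())
E
```

```text
w 9.978844821645522 [-0.59  0.35 -0.67]
[ 0.508  0.534  1.586  0.     1.025 -1.235] [0.5698497  0.33060425 0.16810039]
[0.35400458 0.07338247 0.46698673]
False [0.5715 0.3315 0.1007] [-1.23 -0.08 -1.46] 10.333239569600979 11.075
```

```bash
python3 - <<'E'
from h import *
crop(read_camera("side"),190,220,350,380,4.5,"pics/s4.png")
E
```

```text
(no output)
```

View pics/s4.png

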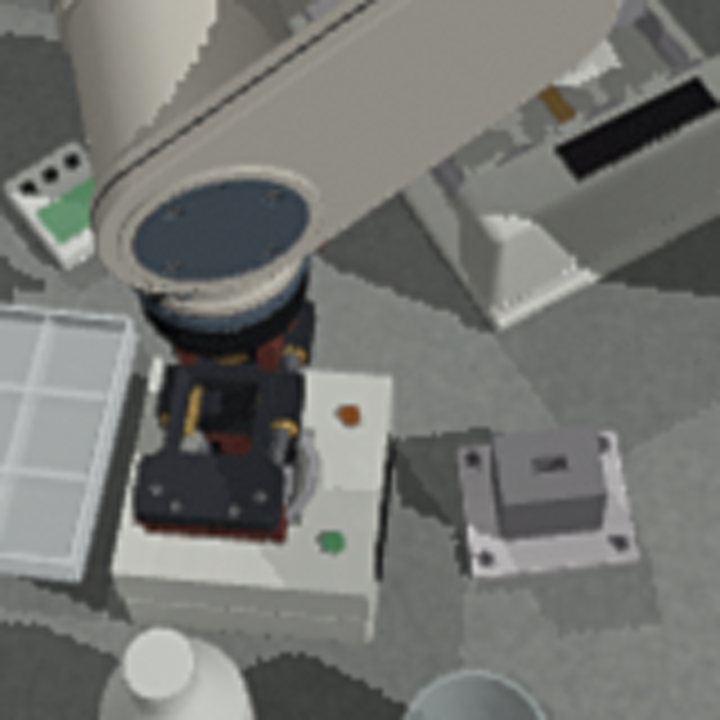

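```bash
python3 - <<'E'
from h import *
p=get_tcp_pos()
f0=get_ft_force(); r=movel([.5713,.3314,.098],v=.02,until_force=5); print(r,get_tcp_pos().round(4),(get_ft_force()-f0).round(2))
z=get_tcp_pos()[2]
for a in (70,40,25,17,13):
    move_pose([.5713,.3314,z],q(a)); print(a,get_joint_pos()[5].round(3),get_ft_force().round(2),get_ft_torque().round(3),(get_grip_width()*88).round(2))
print(get_time())
E
```

```text
True [0.5716 0.3315 0.1005] [-1.89 -1.49  7.37]Traceback (most recent call last):
  File "<stdin>", line 6, in <module>
AttributeError: 'float' object has no attribute 'round'
```

```bash
python3 - <<'E'
from h import *
z=.1007
for a in (40,25,17,12.5,11):
    move_pose([.5713,.3314,z],q(a)); print(a,get_joint_pos()[5].round(3),get_ft_force().round(2),get_ft_torque().round(3),round(get_grip_width()*88,2))
print(get_time(),get_tcp_pos())
E
```

```text
40 -0.194 [ 0.47 -0.96 -0.8 ] [-0.051 -0.24   0.004] 9.78
25 0.066 [ 0.23 -0.93 -0.22] [-0.034 -0.217  0.021] 9.86
17 0.204 [ 0.19  0.58 -0.96] [ 0.048 -0.226 -0.049] 9.63
12.5 0.284 [-0.35  1.07 -1.68] [ 0.082 -0.242  0.03 ] 9.34
11 0.313 [ 0.48  1.32 -1.64] [ 0.248 -0.343  0.056] 9.86
13.5833 [0.57136041 0.33156207 0.10077004]
```

```bash
python3 - <<'E'
from h import *
command_gripper(0.6); movel([.5713,.3314,.22],v=.25)
move_pose([.60,.32,.34],q(60)); wait(.1)
crop(shot("w5"),150,40,430,240,2.8,"pics/w5a.png")
crop(read_camera("side"),190,270,330,380,5,"pics/s5.png")
E
```

```text
w5 [0.5992 0.3197 0.3377] [-1.000e-04  8.663e-01  4.995e-01 -1.800e-03] t 16.03
```

View pics/w5a.png

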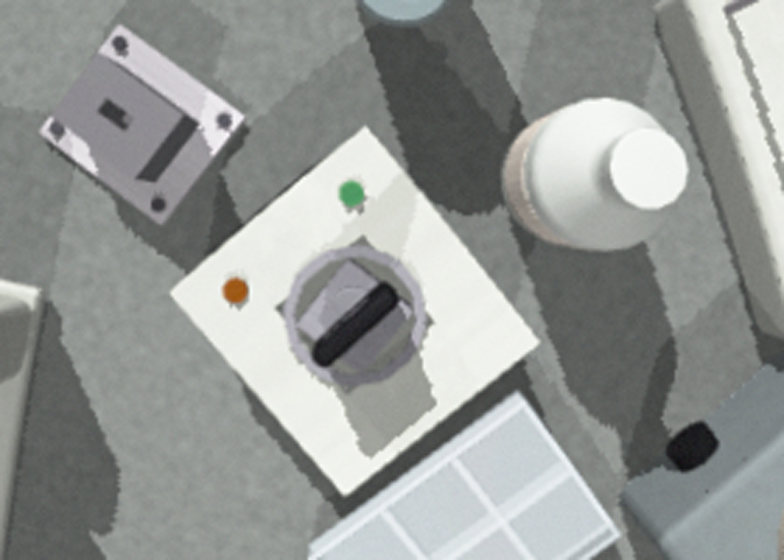

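View pics/s5.png

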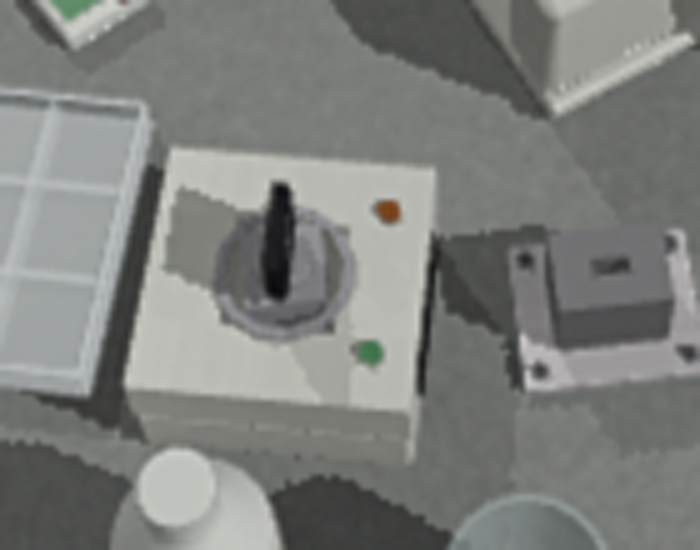

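```bash
python3 - <<'E'
from h import *
crop("pics/w5.png",240,120,320,190,9,"pics/w5b.png")
E
```

```text
(no output)
```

View pics/w5b.png

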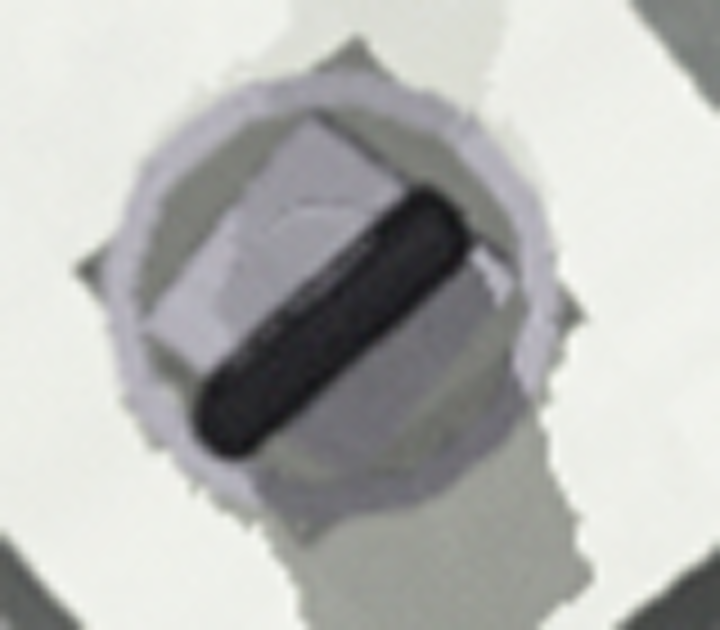

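The crop shows the rotor edges at about 51° and 41° in the picture, against 50° and 41.7° expected at the stop, so the switch is at about 1.38 rad. Next is the tester pose.

```bash
python3 - <<'E'
from h import *
A=lambda x,y,z:wr("w1",x/5+150-.4,y/5+5-.4,z)
B=lambda x,y,z:wr("w1",x/5+150-.4,y/5+150-.4,z)
y0=np.radians(-135);
ux=np.array([np.cos(y0),np.sin(y0)]);uy=np.array([-np.sin(y0),np.cos(y0)])
# anvil face bottom? ; housing far corners, handle end
print("handle end",B(322,562,.204)[:2], "bolts(z~.1)",[B(x,y,.105)[:2].round(4).tolist() for x,y in((155,97),(362,93),(575,90))])
print("housing back",B(690,672,.066)[:2],"housing front",B(697,450,.066)[:2],B(140,450,.066)[:2])
print("disc tops",[A(x,y,.086)[:2].round(4).tolist() for x,y in((183,445),(380,440),(578,432))])
print("carriage front corners z.034",A(705,537,.034)[:2],A(103,540,.034)[:2])
bl=np.array([B(x,y,.105)[:2] for x,y in((155,97),(575,90))]);d=bl[0]-bl[1];print(np.linalg.norm(d),np.degrees(np.arctan2(d[1],d[0])))
c=A(705,537,.034)[:2];e=A(103,540,.034)[:2];d=e-c;print(np.linalg.norm(d),np.degrees(np.arctan2(d[1],d[0])))
E
```

```text
handle end [ 0.63176026 -0.1256065 ] bolts(z~.1) [[0.516, -0.1], [0.5602, -0.056], [0.6033, -0.0125]]
housing back [ 0.77601196 -0.13545718] housing front [ 0.71786708 -0.07515099] [ 0.58571385 -0.20961706]
disc tops [[0.443, -0.0165], [0.4863, 0.0244], [0.5263, 0.0656]]
carriage front corners z.034 [0.57484004 0.07124437] [ 0.43048009 -0.06579146]
0.1235699180538969 -134.94925081991187
0.19904424585492117 -136.4909492440043
```

Tester yaw is about -135° with its origin near (0.536, -0.028). I'll grip the handle across the tester's x and follow its arc.

```bash
cat >> h.py <<'E'
ya=np.radians(-135);UX=np.array([np.cos(ya),np.sin(ya)]);UY=np.array([-np.sin(ya),np.cos(ya)])
HG=np.array([.6410,-.1348])
def hp(phi): return np.r_[HG+UY*.105*np.sin(phi),.075+.105*np.cos(phi)-.019]
E
python3 - <<'E'
from h import *
command_gripper(1.0)
p=hp(-.1)
move_pose(p+[0,0,.09],q(45)); wait(.1); shot("w6")
crop(read_camera("side"),190,90,400,290,3.7,"pics/s6.png")
print(p,get_joint_pos().round(3))
E
```

```text
w6 [ 0.634  -0.1262  0.2508] [1.000e-04 9.236e-01 3.834e-01 2.000e-04] t 18.62
[ 0.63358775 -0.12738775  0.16047544] [-0.215  0.426  1.556  0.     1.159 -1.002]
```

View pics/w6.png

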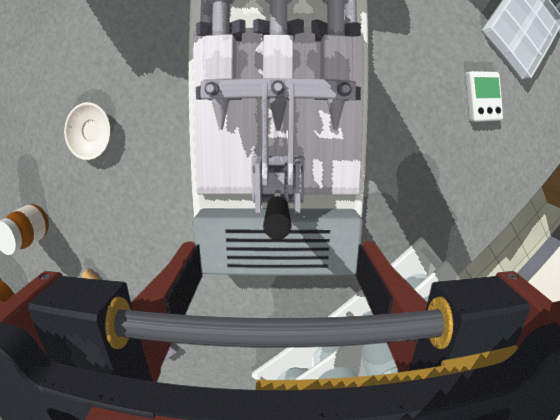

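View pics/s6.png

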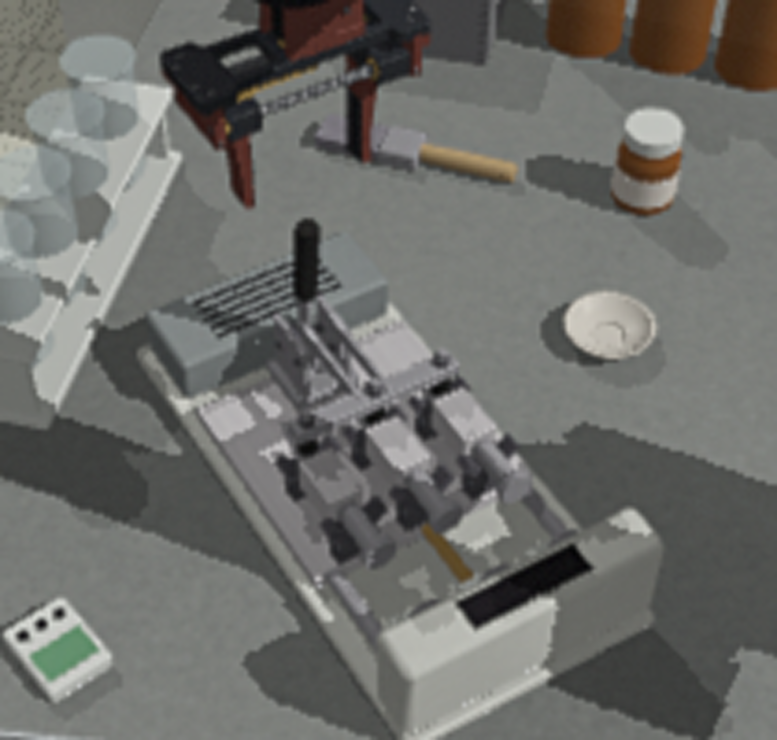

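The view is square to the tester and the handle is centred at column 277. Opening the clamp.

```bash
python3 - <<'E'
from h import *
movel(hp(-.1),v=.1,until_force=15); print(get_tcp_pos().round(4))
command_gripper(0.0); print("w",get_grip_width()*88,get_ft_force().round(1))
for ph in np.linspace(-.1,1.12,10)[1:]:
    movel(hp(ph),v=.08); print(round(ph,2),get_ft_force().round(1),round(get_grip_width()*88,1),round(get_time(),1))
crop(read_camera("side"),190,90,400,290,3.7,"pics/s7.png")
E
```

```text
[ 0.6341 -0.1275  0.1611]
w 19.262701526552405 [-1.4 -0.8  0.1]
0.04 [-2.9  2.8  2.4] 19.6 21.1
0.17 [-3.6  1.9  2.4] 19.4 21.4
0.31 [-0.3 -3.1  1.9] 18.7 21.8
0.44 [-0.6 -5.4  5.8] 14.9 22.1
0.58 [ 1.  -0.7  0.4] 0.6 22.4
0.71 [-0.4  0.3 -0.4] 0.5 22.7
0.85 [-0.5  0.2 -0.7] 0.3 23.1
0.98 [-0.5 -0.1  0.4] 0.3 23.4
1.12 [-0.4  0.1 -0. ] 0.4 23.7
```

View pics/s7.png

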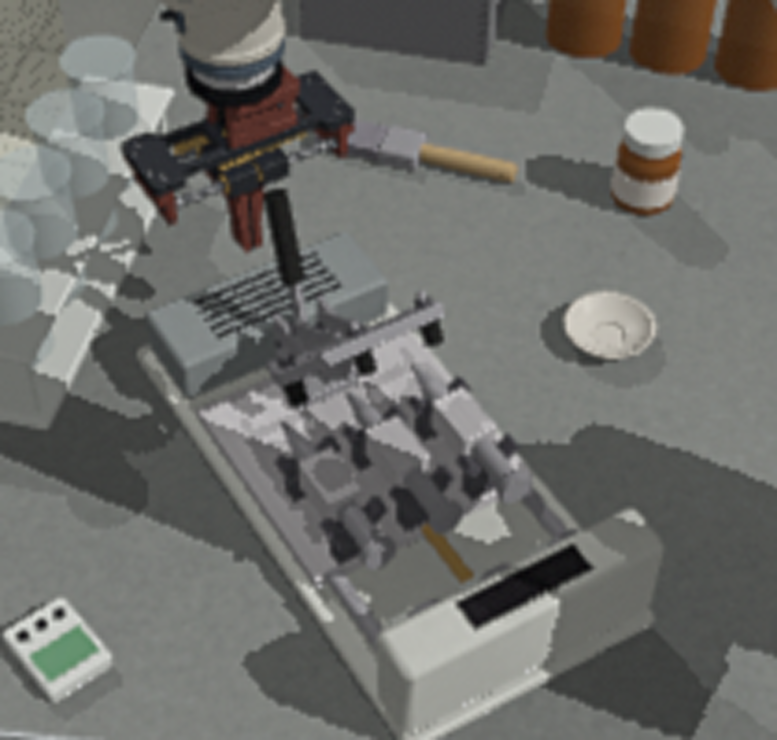

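The grip slipped at about 0.45 rad and left the handle roughly a third open. The side view shows it at (285,235), leaning. I'll push it the rest of the way with shut fingers from the lane side.

```bash
cat >> h.py <<'E'
def hpush(phi,r=.100,gap=0):
    s,c=np.sin(phi),np.cos(phi)
    y=r*s-(.01+gap)*c-.010; z=.075+r*c+(.01+gap)*s
    return np.r_[HG+UY*y,z]
E
python3 - <<'E'
from h import *
p=np.array(get_tcp_pos()); p[2]=.27; movel(p,v=.25)
s=hpush(.2,gap=.012); movel([s[0],s[1],.27],v=.25); movel(s,v=.15)
for ph in np.r_[np.linspace(.25,1.15,10)]:
    movel(hpush(ph),v=.08); print(round(ph,2),get_ft_force().round(1),round(get_time(),1))
crop(read_camera("side"),190,90,400,290,3.7,"pics/s8.png")
E
```

```text
0.25 [ 0.2 -1.4  0.9] 26.3
0.35 [ 0.1 -0.  -0.2] 26.6
0.45 [-0.5 -0.5 -0.4] 26.8
0.55 [0.3 0.9 0.5] 27.1
0.65 [-0.7 -1.4 -0.1] 27.4
0.75 [ 0.1  0.3 -0.7] 27.7
0.85 [-1.3 -1.   0.2] 27.9
0.95 [ 0.4 -0.2 -0.1] 28.2
1.05 [-0.4  0.6  0.2] 28.5
1.15 [-12.2   8.4  25.3] 28.8
```

View pics/s8.png

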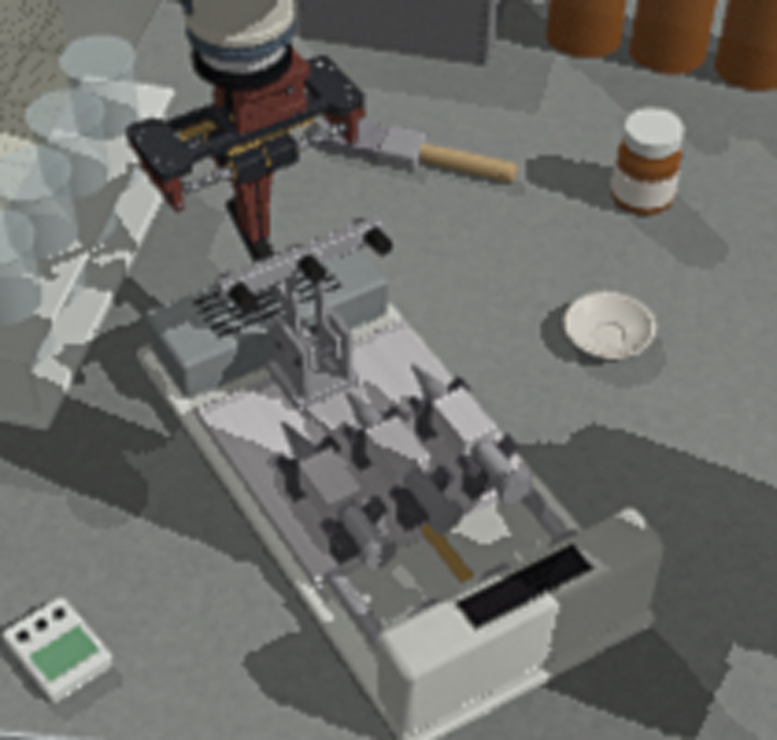

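The bar stands upright and the contact force rose to about 25 N at the stop, so the clamp is fully open. Now a square look at the lanes.

```bash
cat >> h.py <<'E'
O=np.array([.5358,-.0285])
def tw(x,y): return O+UX*x+UY*y
def w2t(P): d=np.asarray(P)[:2]-O; return np.array([d@UX,d@UY])
E
python3 - <<'E'
from h import *
p=np.array(get_tcp_pos()); p[2]=.30; movel(p,v=.3)
command_gripper(.51)
t=tw(0,.06); move_pose([t[0],t[1],.29],q(45)); wait(.2); crop(shot("w8"),160,20,400,220,3.3,"pics/w8a.png")
E
```

```text
w8 [ 0.5794 -0.0719  0.2899] [2.000e-04 9.241e-01 3.822e-01 2.000e-04] t 31.32
```

View pics/w8a.png

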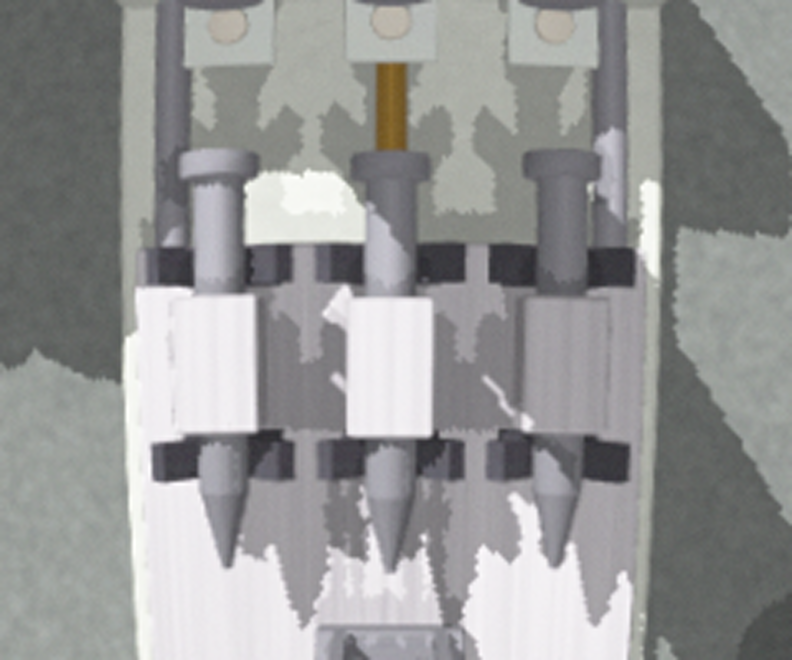

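```bash
python3 - <<'E'
from h import *
A=lambda x,y,z:(w2t(wr("w8",x/3.3+160-.35,y/3.3+20-.35,z))*1000).round(1)
print("tips",[A(x,y,.072).tolist() for x,y in((228,568),(392,572),(556,567))])
print("discs",[A(x,y,.086).tolist() for x,y in((219,151),(392,152),(563,150))])
print("grip2",[A(x,y,.087).tolist() for x,y in((348,297),(433,297),(347,437),(432,437))])
print("grip3",[A(x,y,.087).tolist() for x,y in((172,295),(256,295),(175,433),(257,433))])
print("grip1",[A(x,y,.087).tolist() for x,y in((525,297),(608,297),(525,433),(606,433))])
print("front saddle edges",[A(x,y,.080).tolist() for x,y in((137,248),(137,285),(637,248),(637,285))])
print("rear saddle edges",[A(x,y,.080).tolist() for x,y in((152,446),(152,481),(630,446),(630,481))])
print("carriage",[A(x,y,.034).tolist() for x,y in((290,243),(480,243))])
E
```

```text
tips [[60.0, 74.9], [-0.1, 76.6], [-60.2, 74.6]]
discs [[57.9, -73.9], [-0.3, -72.1], [-57.9, -74.1]]
grip2 [[14.5, -22.3], [-14.0, -22.3], [15.1, 25.5], [-13.8, 25.5]]
grip3 [[74.4, -24.6], [45.5, -23.6], [74.6, 23.2], [46.0, 23.7]]
grip1 [[-45.0, -22.7], [-73.5, -23.6], [-45.7, 23.9], [-73.9, 23.4]]
front saddle edges [[88.0, -41.9], [88.3, -28.8], [-85.0, -41.5], [-85.1, -28.4]]
rear saddle edges [[84.6, 28.3], [85.1, 40.9], [-84.2, 28.5], [-84.7, 41.1]]
carriage [[38.9, -44.6], [-33.9, -44.4]]
```

The pose fit agrees within about 1 mm: plunger axes at x = -60, 0 and +60 mm, with along-lane offsets of about 0, +1.7 and 0 mm. I'll flip plunger 1 first.

```bash
cat >> h.py <<'E'
def flip(x,yp,yt=0.0,xp=None,stop_lift=False):
    xp=x if xp is None else xp
    g=tw(xp,yp); t=tw(x,yt)
    command_gripper(.51)
    move_pose([g[0],g[1],.14],q(45))
    movel([g[0],g[1],.085],v=.2)
    print("down",movel([g[0],g[1],.0530],v=.06,until_force=15),get_tcp_pos().round(4))
    command_gripper(0.0); w=get_grip_width()*88; print("w",round(w,1),get_ft_force().round(1))
    movel([g[0],g[1],.065],v=.04); movel([g[0],g[1],.135],v=.15)
    print("w",round(get_grip_width()*88,1),get_ft_force().round(1))
    if w<25: print("NO GRASP");return
    j=inverse_kinematics([t[0],t[1],.135],q(-135)); print(j.round(2))
    move_pose([t[0],t[1],.135],q(-135)); wait(.2)
    print("w",round(get_grip_width()*88,1),get_ft_force().round(1),get_tcp_pos().round(4),"t",round(get_time(),1))
def place(x,yt=0.0):
    t=tw(x,yt)
    movel([t[0],t[1],.07],v=.15)
    print("place",movel([t[0],t[1],.0525],v=.04,until_force=8),get_tcp_pos().round(4),get_ft_force().round(1),round(get_grip_width()*88,1))
    command_gripper(.51)
    movel([t[0],t[1],.14],v=.2)
E
python3 - <<'E'
from h import *
flip(-.06,.0)
crop(read_camera("side"),220,120,380,280,4,"pics/s9.png")
E
```

```text
down False [0.5782 0.014  0.0528]
w 29.9 [-3.1 -3.8  2.9]
w 30.1 [-0.9 -0.3 -2.7]
[0.   0.47 1.79 0.   0.88 2.36]
w 30.1 [-0.3 -0.3 -2.5] [0.5782 0.0139 0.135 ] t 37.7
```

View pics/s9.png

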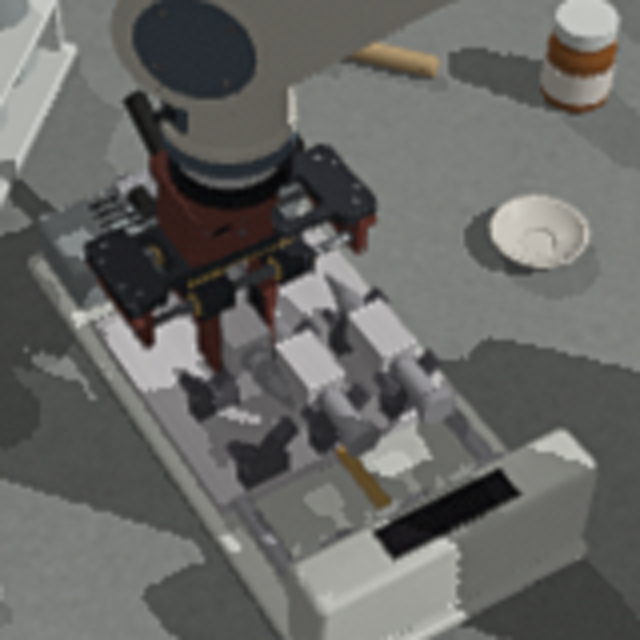

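```bash
python3 - <<'E'
from h import *
place(-.06)
flip(0,.0015)
place(0)
t=tw(0,.06); move_pose([t[0],t[1],.29],q(45)); wait(.2); crop(shot("w10"),160,20,400,220,3.3,"pics/w10a.png")
E
```

```text
place True [0.5781 0.0136 0.0535] [-1.6 -1.   4.2] 29.8
down False [ 0.5368 -0.0296  0.0528]
w 30.3 [-3.  -4.   2.7]
w 30.0 [ 0.2  0.2 -2.7]
[-0.08  0.42  1.89  0.    0.84  2.28]
w 30.0 [-0.1  0.2 -3.2] [ 0.5358 -0.0285  0.135 ] t 48.1
place True [ 0.5357 -0.0289  0.0534] [-1.8 -2.9  3.4] 30.0
w10 [ 0.5782 -0.0709  0.2899] [-0.000e+00  9.239e-01  3.826e-01 -1.000e-04] t 53.17
```

View pics/w10a.png

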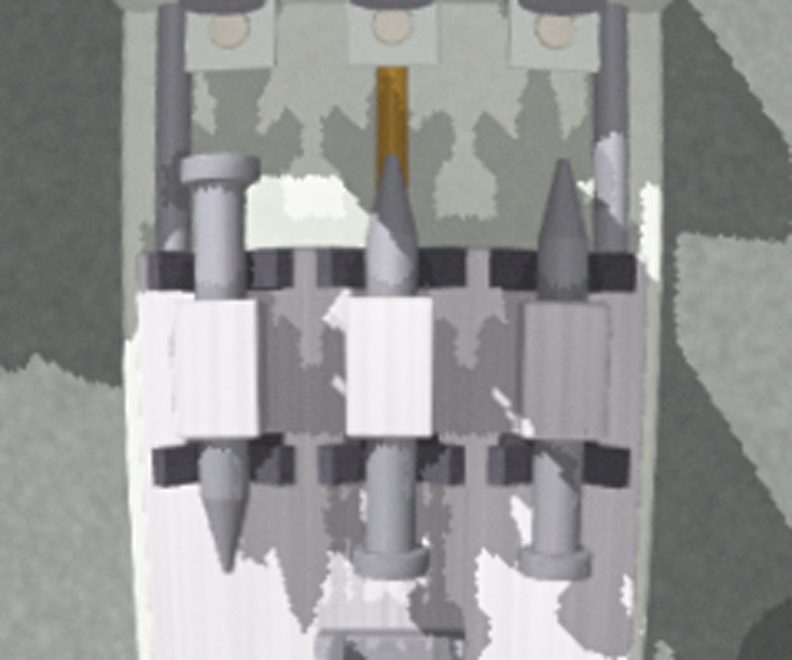

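Plungers 1 and 2 now lie with their cones towards the anvils, tips at (563,160) and (392,158). Plunger 3 next.

```bash
python3 - <<'E'
from h import *
flip(.06,-.0005)
place(.06)
t=tw(0,.06); move_pose([t[0],t[1],.29],q(45)); wait(.2); crop(shot("w11"),160,20,400,220,3.3,"pics/w11a.png")
crop(read_camera("side"),190,90,400,290,3.7,"pics/s11.png")
E
```

```text
down False [ 0.4929 -0.0706  0.0528]
w 29.9 [-2.6 -4.9  2.4]
w 29.6 [-0.6  0.6 -2.5]
[-0.17  0.37  1.97  0.    0.8   2.19]
w 30.0 [-0.3  0.2 -2.3] [ 0.4934 -0.0709  0.135 ] t 59.5
place True [ 0.4933 -0.0713  0.0534] [-0.9 -2.2  3.3] 30.1
w11 [ 0.5782 -0.0709  0.2899] [-0.000e+00  9.239e-01  3.826e-01 -1.000e-04] t 64.47
```

View pics/w11a.png

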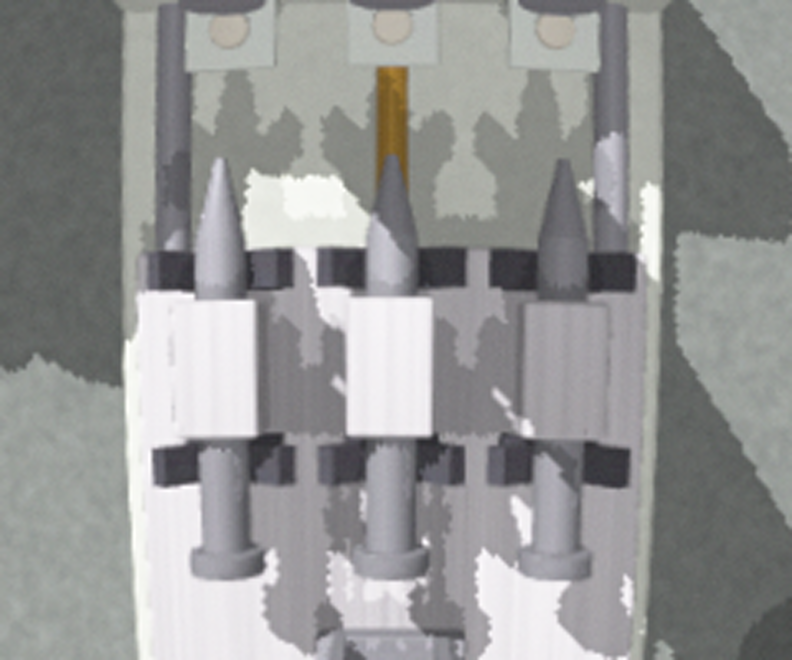

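View pics/s11.png

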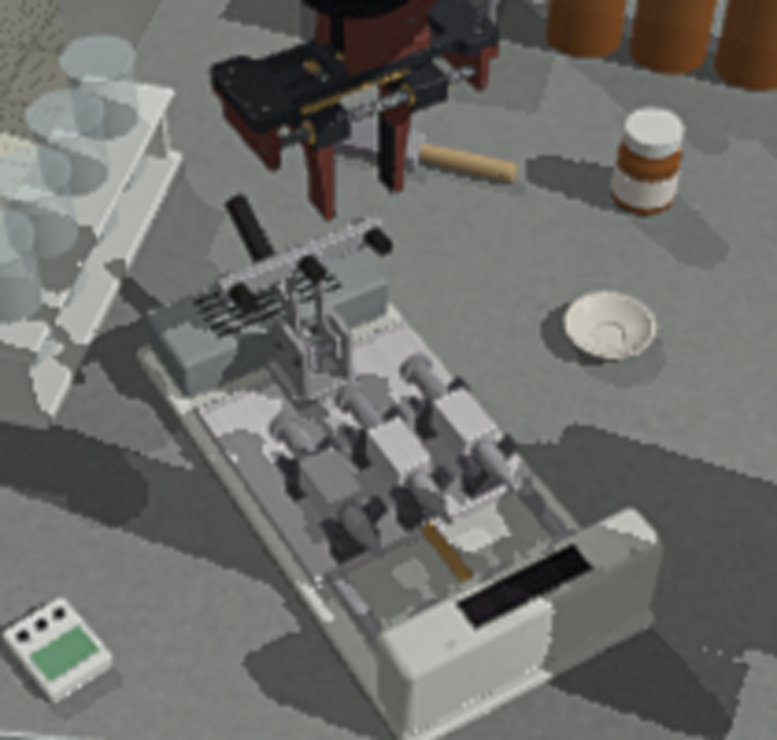

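```bash
python3 - <<'E'
from h import *
A=lambda x,y,z:(w2t(wr("w11",x/3.3+160-.35,y/3.3+20-.35,z))*1000).round(1)
print("tips",[A(x,y,.072).tolist() for x,y in((220,158),(392,157),(563,159))])
print("grip front/back",[A(x,y,.087).tolist() for x,y in((215,299),(215,438),(390,299),(390,437),(565,302),(565,436))])
print("saddle",[A(x,y,.080).tolist() for x,y in((137,252),(137,290),(152,450),(152,485))])
E
```

```text
tips [[60.2, -75.2], [0.1, -74.1], [-59.7, -74.7]]
grip front/back [[59.8, -24.2], [60.9, 23.6], [0.7, -23.2], [0.7, 23.9], [-58.3, -23.1], [-59.3, 23.0]]
saddle [[88.4, -42.1], [88.6, -28.7], [84.9, 28.2], [85.5, 40.8]]
```

The plungers are within about 1 mm of centre in every lane. Before closing the handle I'll check the clearance to the glass rack behind the tester.

```bash
python3 - <<'E'
from h import *
crop("pics/a_side.png",160,90,260,210,6,"pics/a4.png")
crop("pics/a_top.png",280,60,420,130,5.5,"pics/a5.png")
E
```

```text
(no output)
```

View pics/a4.png

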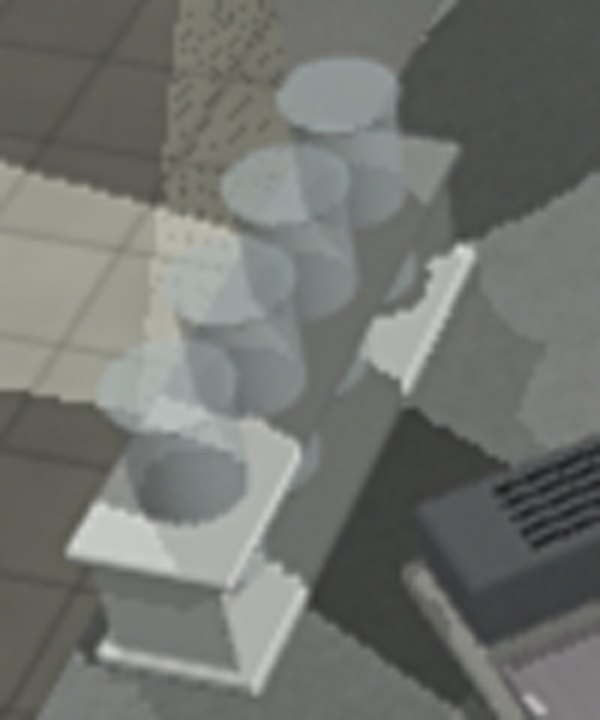

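View pics/a5.png

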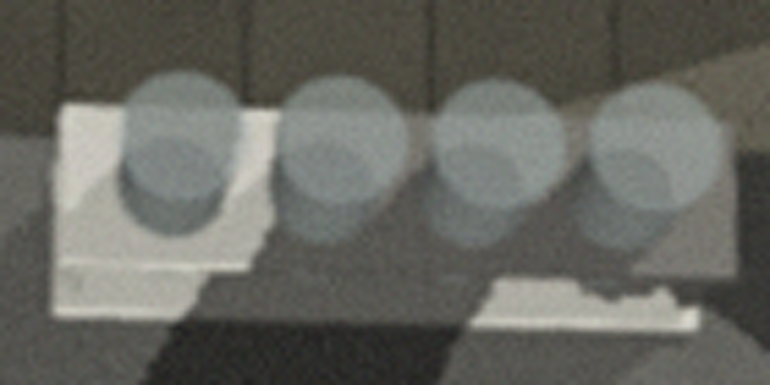

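```bash
python3 - <<'E'
from h import *
for s,t in (((216.7,105.8),(399.1,86.7)),((187.8,154.7),(313.1,84.5))):
    a0,a1=p2w("side",*s,0),p2w("side",*s,.4);b0,b1=p2w("top",*t,0),p2w("top",*t,.4)
    A=np.c_[(a1-a0),-(b1-b0)];x=np.linalg.lstsq(A,b0-a0,rcond=None)[0];print((a0+x[0]*(a1-a0)).round(3),(b0+x[1]*(b1-b0)).round(3))
print(tw(-.089,.28+.037),tw(.089,.317),tw(-.089,.235+.037),tw(-.089,.27+.037))
E
```

```text
[ 0.884 -0.34   0.156] [ 0.884 -0.34   0.156]
[ 0.886 -0.1    0.155] [ 0.885 -0.1    0.154]
[ 0.82288535 -0.18972035] [ 0.69702035 -0.31558535] [ 0.79106555 -0.15790054] [ 0.81581429 -0.18264928]
```

Glass rims are at x ≥ 0.85 and z = 0.155, so the body clears them. Closing the handle by pushing from behind.

```bash
cat >> h.py <<'E'
def hclose(phi,gap=0):
    s,c=np.sin(phi),np.cos(phi)
    return np.r_[tw(0,.148+.130*s+.01*c+.010+gap),.075+.130*c-.01*s-.03]
E
python3 - <<'E'
from h import *
command_gripper(0)
s=hclose(1.1,gap=.02); move_pose([s[0],s[1],.27],q(45)); movel(s,v=.15,until_force=15); print(get_tcp_pos().round(4))
f0=get_ft_force()
for ph in np.r_[np.linspace(1.1,.1,11)]:
    movel(hclose(ph),v=.1); f=get_ft_force();print(round(ph,2),f.round(1),round(get_time(),1))
for ph in (0,-.05,-.1,-.13):
    r=movel(hclose(ph),v=.05,until_force=40); print(ph,r,get_ft_force().round(1),w2t(get_tcp_pos()).round(4))
    if r:break
crop(read_camera("side"),190,90,400,290,3.7,"pics/s12.png")
E
```

```text
[ 0.7476 -0.2397  0.0964]
1.1 [ 0.6 -1.6  1.3] 68.0
1.0 [ 2.1 -1.2  1.8] 68.2
0.9 [ 3.3 -2.3  1.6] 68.5
0.8 [ 0.7 -1.2  1.5] 68.8
0.7 [-0.2  0.1  0.5] 69.1
0.6 [ 0.4 -0.6 -0.3] 69.4
0.5 [ 0.2  0.5 -0.1] 69.7
0.4 [0.1 0.1 0.1] 69.9
0.3 [-0.1 -0.6  0.1] 70.2
0.2 [ 0.9 -0.1  0.3] 70.5
0.1 [-0.4 -1.2 -0.7] 70.8
0 False [-0.4 -0.7  0.8] [-1.000e-04  1.677e-01]
-0.05 False [ 0.2  0.1 -0.5] [-0.      0.1612]
-0.1 False [ 8.9 -7.7 -6.2] [-0.0002  0.158 ]
-0.13 False [ 15.7 -17.4 -12.2] [-0.0002  0.1575]
```

View pics/s12.png

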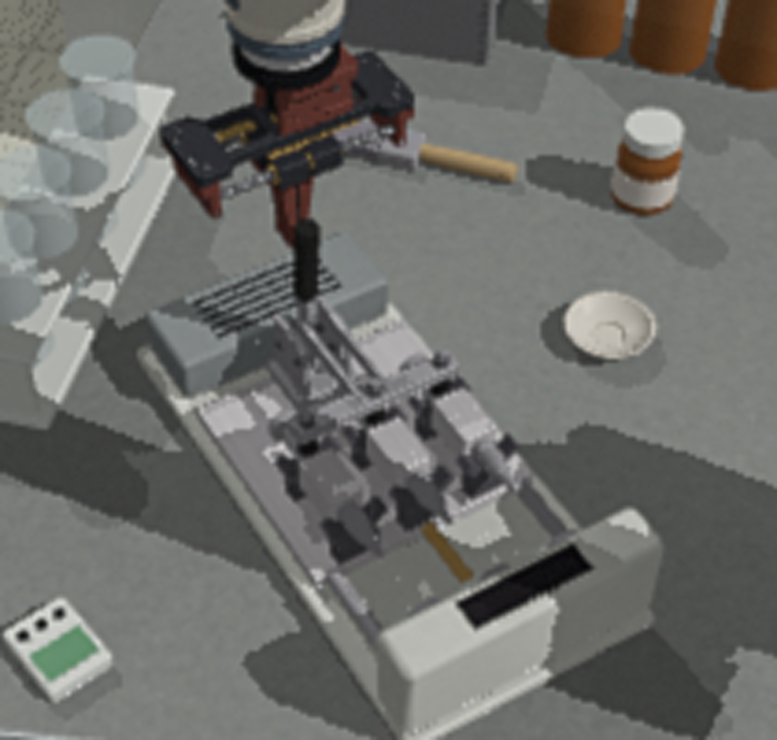

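The handle stands as it did at the start and the stop force rose, so it is locked. Next: take a check shot from above, then grasp the key and turn it back.

```bash
python3 - <<'E'
from h import *
h=hclose(-.1,gap=.015); movel(h,v=.1); movel([h[0],h[1],.30],v=.3)
t=tw(0,.06); move_pose([t[0],t[1],.29],q(45)); wait(.2); crop(shot("w13"),160,20,400,220,3.3,"pics/w13a.png")
command_gripper(.6)
s=[.5713,.3314]
move_pose(s+[.24],q(11)); movel(s+[.115],v=.2); print(movel(s+[.1010],v=.04,until_force=10))
command_gripper(0); print("w",get_grip_width()*88,get_ft_force().round(1),get_time())
for a in (40,70,90,100,106,100):
    move_pose(s+[.1010],q(a)); print(a,get_ft_force().round(2),get_ft_torque().round(3),round(get_grip_width()*88,2))
print(get_time(),get_tcp_pos())
E
```

```text
w13 [ 0.5788 -0.0715  0.2895] [-1.000e-04  9.240e-01  3.824e-01 -2.000e-04] t 73.73
False
w 9.72205121609017 [-0.4 -1.1 -0.1] 78.175
40 [1.44 0.12 0.01] [ 0.169 -0.309  0.006] 10.0
70 [0.3  1.58 0.24] [ 0.197 -0.273  0.004] 9.95
90 [ 0.73  0.53 -0.35] [ 0.166 -0.271  0.004] 9.74
100 [ 0.81 -0.24 -0.19] [ 0.161 -0.188 -0.008] 10.04
106 [0.44 0.25 0.28] [ 0.129 -0.252 -0.017] 9.81
100 [-0.18  0.23  1.19] [ 0.032 -0.139 -0.085] 10.08
80.5083 [0.57122396 0.33129081 0.10103953]
```

View pics/w13a.png

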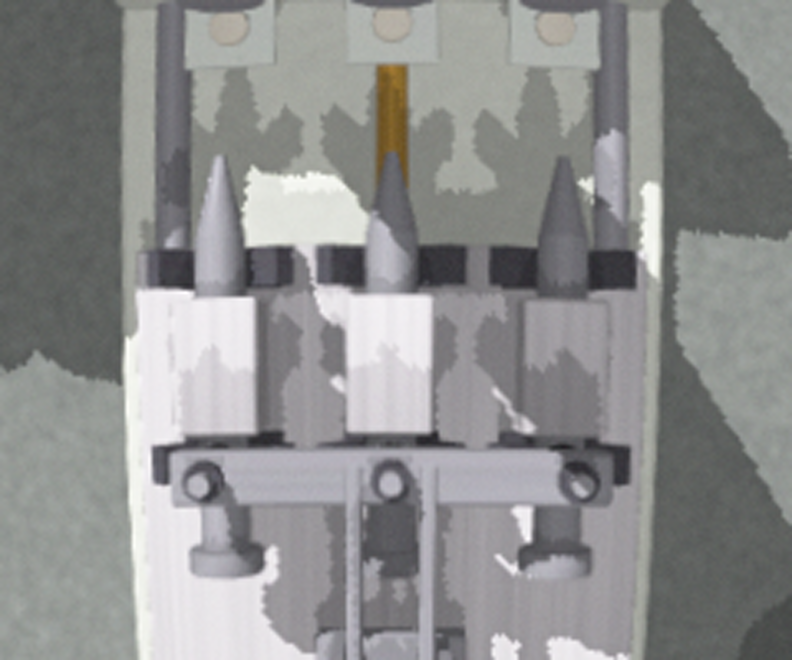

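The plungers and bar look right under the locked clamp. Now withdraw the key and check the rotor.

```bash
python3 - <<'E'
from h import *
s=[.5713,.3314]
movel(s+[.18],v=.12); print("w",get_grip_width()*88,get_ft_force().round(1))
move_pose([.64,.34,.27],q(100)); wait(.2);shot("w14");print("w",get_grip_width()*88)
crop(read_camera("side"),170,240,350,380,4.3,"pics/s14.png")
E
```

```text
w 9.552759113922717 [-0.1 -0.  -0.8]
w14 [0.6384 0.3396 0.2677] [-0.0008  0.6426  0.7662 -0.0019] t 82.09
w 9.937605509192025
```

View pics/w14.png

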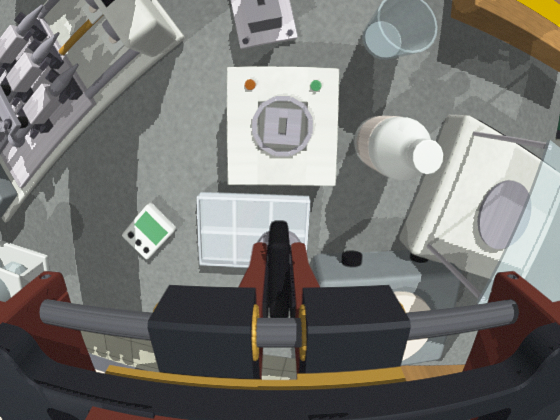

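View pics/s14.png

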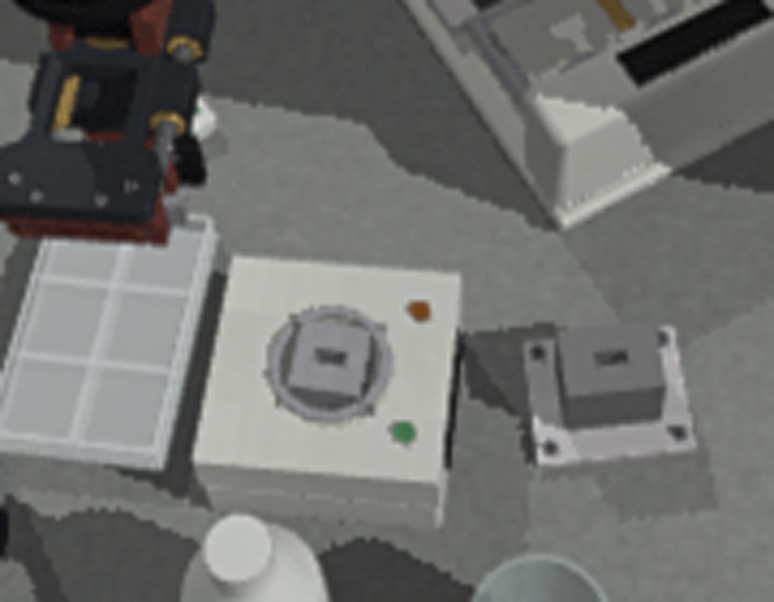

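```bash
python3 - <<'E'
from h import *
crop("pics/w14.png",220,60,345,190,5,"pics/w14a.png")
k=[.4264,.2800]
move_pose([.50,.31,.28],q(111)); wait(.2);crop(shot("w15"),200,30,360,150,5,"pics/w15a.png");print("w",get_grip_width()*88)
E
```

```text
w15 [0.501  0.3103 0.2798] [1.000e-04 5.666e-01 8.240e-01 1.000e-04] t 83.02
w 9.546443212315891
```

View pics/w14a.png

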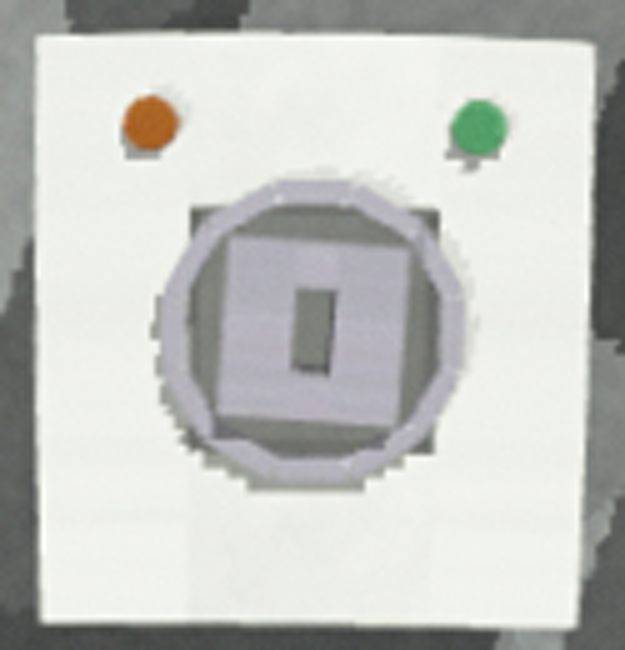

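View pics/w15a.png

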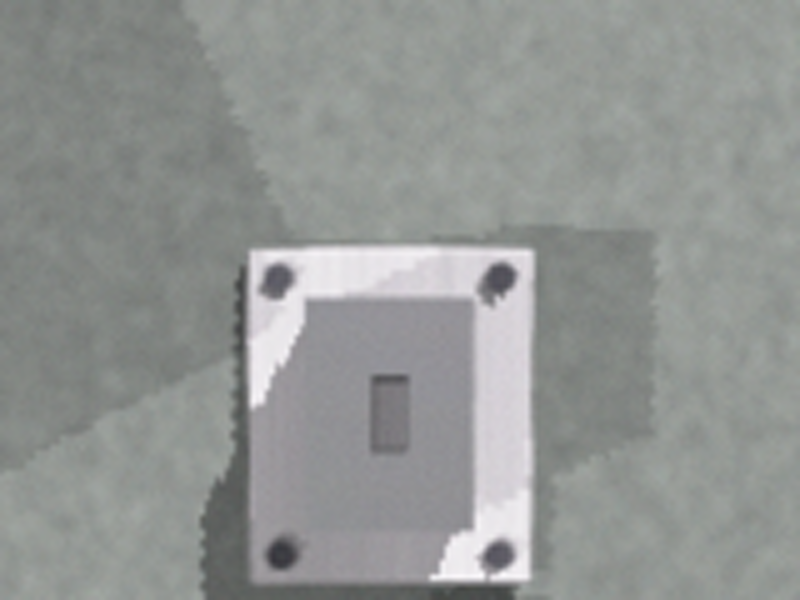

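```bash
python3 - <<'E'
from h import *
A=lambda x,y,z:wr("w15",x/5+200-.4,y/5+30-.4,z)
C=[A(*p,.056) for p in((371,375),(410,375),(410,453),(371,453))]
print("slot",np.mean(C,0).round(4)); d=C[3]-C[0];print(np.degrees(np.arctan2(d[1],d[0])))
H=[A(*p,.056) for p in((305,298),(474,298),(474,530),(305,530))];print(np.mean(H,0).round(4));d=H[2]-H[1];print(np.degrees(np.arctan2(d[1],d[0])))
E
```

```text
slot [0.426  0.2803 0.056 ]
20.886775345772836
[0.426  0.2801 0.056 ]
21.213159477089217
```

```bash
python3 - <<'E'
from h import *
k=[.4261,.2802]
move_pose(k+[.15],q(111)); wait(.2); f0=get_ft_force(); movel(k+[.115],v=.15)
r=movel(k+[.0690],v=.03,until_force=8); print(r,get_tcp_pos().round(4),(get_ft_force()-f0).round(1),get_grip_width()*88,get_time())
crop(read_camera("side"),230,270,370,400,5,"pics/s16.png")
E
```

```text
True [0.426  0.2802 0.071 ] [-0.7 -0.6  5.3] 10.199256588986692 85.6
```

View pics/s16.png

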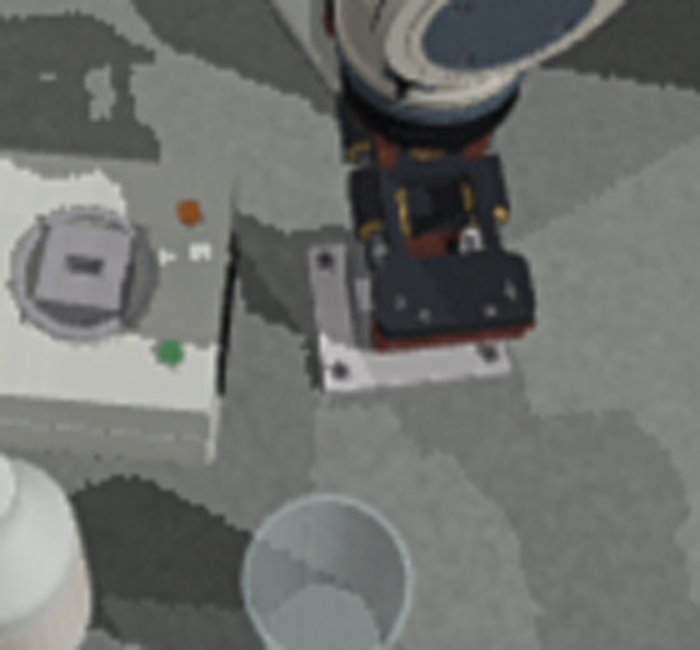

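Contact came at exactly the expected home height, TCP z = 0.071. I'll release, back off and do the final checks.

```bash
python3 - <<'E'
from h import *
k=[.4261,.2802]
command_gripper(.6); movel(k+[.18],v=.2); move_pose([.50,.31,.28],q(111)); wait(.2);crop(shot("w17"),200,30,360,150,5,"pics/w17a.png")
t=tw(0,.06); move_pose([t[0],t[1],.29],q(45)); wait(.2); crop(shot("w18"),160,20,400,220,3.3,"pics/w18a.png")
cv2.imwrite("pics/s17.png",read_camera("side")[:,:,::-1]);print(get_time())
E
```

```text
w17 [0.4983 0.3092 0.2778] [-0.0009  0.5663  0.8242 -0.0019] t 87.99
w18 [ 0.5783 -0.0699  0.29  ] [-0.      0.9235  0.3835  0.    ] t 89.69
89.7417
```

View pics/w17a.png

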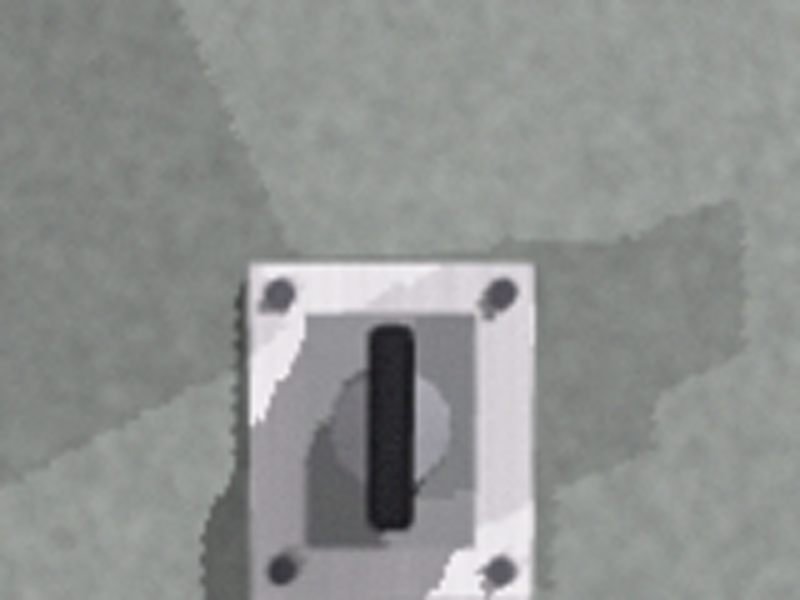

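View pics/w18a.png

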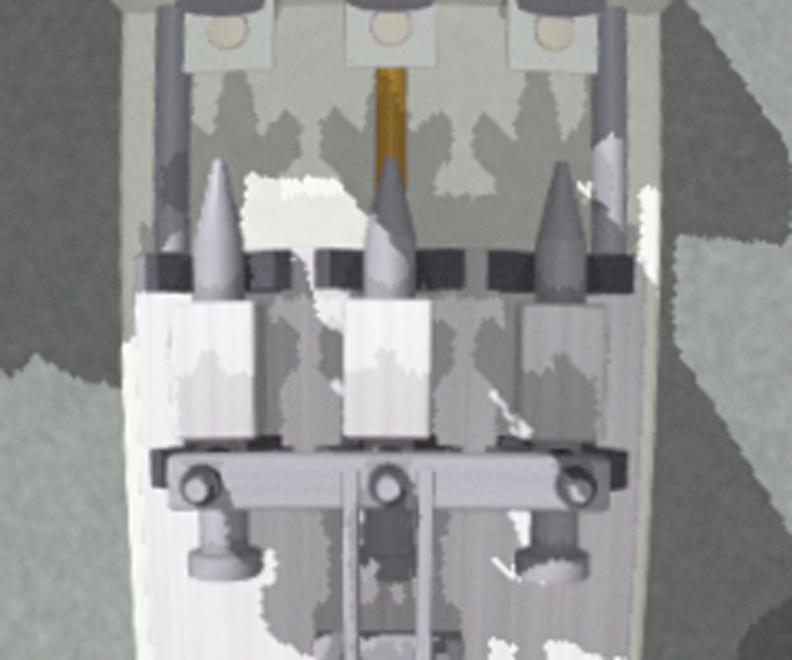

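View pics/s17.png

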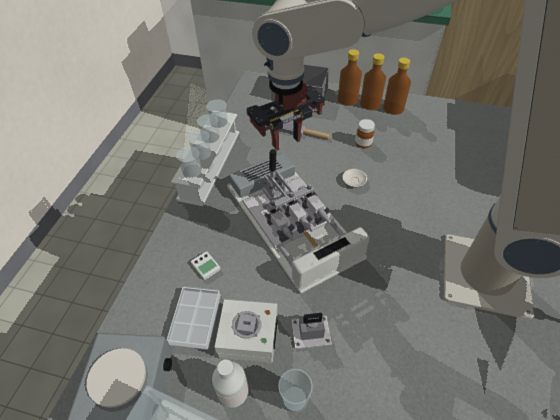

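The key stands upright in its holder, centred at crop (391,427). All three cones point at the anvils under the locked bar, the rotor is back, and the bystanders look unmoved. Handing in.

```bash
python3 - <<'E'
from h import *
job_done(); print(get_time())
E
```

```text
the job is handed in; nothing more can be done
the job is handed in; nothing more can be done
```

The changeover is done and the job is handed in, at about 90 s of the 210 s allowed. The key locked the drive off, the clamp was opened, and all three plungers were turned end for end in their own lanes. Then the clamp was locked, the drive turned back on and the key returned to its holder.

What the last checks showed:
- **Plungers:** before the clamp was locked they measured within about 2 mm across and 1 mm along their lanes, cones towards the anvils. The final picture shows them unmoved under the bar. Height was judged only from the contact height when each was set down.
- **Clamp:** the handle looks just as it did at the start, and the force rose at the stop when I pushed it closed.
- **Switch:** at drive off the rotor measured about 1.38 rad. Back at drive on it measured about 0.06 rad, not exactly 0 but well under the 0.2 limit.
- **Key:** it met the holder at the height expected for fully home, and it stands upright and centred.
- **Bystanders:** none appears to have moved in the final picture.

**What went wrong on the way:** the grip slipped off the handle at about 0.45 rad while opening the clamp. I finished the opening by pushing the handle to its stop with shut fingers.

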